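# Close up the interlocked drive and battery bay of a laptop

## Task

Close up the upturned laptop's service bay: slide the drive home onto its connector, then slide the orange lock across behind the drive onto its switch, and last slide the battery home into its socket. Slide the parts one at a time in that order, without lifting them out of their tracks; how deep the contacts sit differs from machine to machine, so push each part by feel, past the resistance of the contacts, until it stops solid, but gently: the contacts must never get more than about 20 N. Leave the other things on the bench alone.

Things in the scene. Friction and masses are not known exactly. Their poses are not given: they have to be found in the camera images.
- laptop: Rugged grey laptop, upside down, fixed, 235 x 330 x 32 mm, cover off. Origin: at bench height, under the middle of the open bay; x towards its hinges, y towards the blue mainboard, z up. In mm: bay floor z 18, rim z 32, drive row x 2 to 75, battery row x -75 to -2, rail between them; lock track along x through both rows, y -64 to -40. Lips 29.5 to 32 high, 5 wide, keep the parts down.
- drive: Aluminium drive cartridge, 70 x 100 (y) x 10 mm, 0.13 kg, white and green label. Origin: centre of its underside, axes as the laptop's. A blue grip lug 30 (x) x 14 (y) mm stands over the origin, 10 to 34 mm above the underside. Lies in the drive row at laptop y -12 to -8, its rear blocking the lock track; slides along +y, 1.5 mm play each side. Solid stop: origin at laptop y 10 to 13.
- lock_slide: Orange lock bar, 54 (x) x 22 (y) x 10 mm, plus a 12 mm wide, 17 mm long round-tipped bolt at +x; 0.06 kg. Origin: centre of the 54 x 22 underside, axes as the laptop's. Orange grip lug 26 (x) x 14 (y) mm over it, 10 to 34 mm above the underside. Lies in the track by the battery (laptop x -45, y -53); slides along +x, 1 mm or more side play, behind the home drive. Solid stop: laptop x 37 to 47.
- battery: Black battery pack, 70 x 76 (y) x 10 mm, 0.24 kg, yellow label; grey tongue 28 mm wide, 22 long at its -y end. Origin: centre of the 70 x 76 underside, axes as the laptop's. Grey grip lug 30 (x) x 14 (y) mm over the origin, 10 to 34 mm above the underside. Lies in the battery row at laptop y 22 to 26, slides along -y across the lock track, 1.5 mm play each side. Solid stop: laptop y -10 to -22.
- drive_contacts (a joint): How far (m) the drive has pushed in the connector's black contact block, at the +y end of the drive row: 0 untouched, 0.004 fully home (solid stop). It gives way against about 6 N and stays where pushed. The drive first touches it 4 mm before its stop; the stop's depth is not known beforehand.
- lock_switch (a joint): How far (m) the lock slide has pushed in the black switch block in the bolt hole, a notch in the +x wall at the end of the lock track: 0 untouched, 0.004 fully home (solid stop). It gives way against about 6 N and stays where pushed. First touched 4 mm before the stop; the stop's depth is not known beforehand.
- battery_contacts (a joint): How far (m) the battery's tongue has pushed in the black contact block in the socket, a notch in the lock track's -y wall: 0 untouched, 0.004 fully home (solid stop). It gives way against about 6 N and stays where pushed. First touched 4 mm before the stop; the stop's depth is not known beforehand.
- screwdriver: Screwdriver with green handle, 180 mm long, lying on the bench: leave alone. Origin at the middle, length along x.
- brush: Blue brush, 170 mm long, lying on the bench: leave alone.
- optical_drive: Silver slim optical drive with a yellow label, 132 x 128 x 10 mm, lying on the bench: leave alone.

How it is judged:
By the outcome, as a careful person would: the job done as asked, in the order asked, and still so for the second after the job is handed in, with the robot touching nothing.
It also fails if it takes over 58 s, if anything falls off the work surface, if the arm or the gripper's body presses on something with over 40 N, if the wrist force passes 120 N, or if a joint passes its speed limit or range.

## Robot

A 6-joint arm with a two-finger parallel gripper is mounted at the origin on the work surface. World frame = base frame: x ahead of the robot, y to its left, z up, the work surface at z = 0. Lengths are in m, angles in degrees, forces in N, time in s.
With the tool pointing down it reaches from about 0.3 to 0.75 m from the base axis. Payload 8.5 kg.
Tool frame: the origin (TCP) lies between the finger pads; the fingertips stand 17 mm ahead of it and the grasp point (between the pads) lies 2 mm behind it; z points along the fingers, y is the direction in which the jaws open and shut (so a half turn about z gives the same grasp; the last joint's range is limited). The gripper opens to 85 mm and grips with 20 to 120 N. Pads are 22 mm wide; open, the fingers measure 114 mm over their backs; the gripper's body (76 mm by 85 mm) begins 54 mm behind the grasp point. The pads swing forward as they close: fully open they stand 13 mm farther back than shut.
Start: joints at [-89.456, 21.807, 74.336, -0, 83.858, -12.336], TCP at [0.123, -0.536, 0.248] pointing down, gripper open.
Joint ranges: [-178.18, 178.18], [-50.72, 133.34], [12.68, 142.11], [-81.47, 261.47], [9.98, 163.14], [-165.26, 165.26]. Speed limits (degrees/s): [136.94, 136.94, 180, 180, 180, 180].

## Interface

Orientations are given as a 3x3 rotation matrix whose columns are the frame's x, y, z axes.
In Python, from rig import readout, eyes, env gives the robot as it stands.
- The arm moves only by the tool arm_command, never from a script. Its argument "rows" is text: rows parted by semicolons, each of 7 numbers parted by spaces: the closure, from 0 (fully open) to 1 (shut), then the shift along the tool's x, y, z in mm, then the turn, a rotation vector about the tool's x, y, z in degrees. In form: grip dx dy dz rx ry rz; .... A call has 1 to 5 rows; each row shifts and turns the commanded pose from where the row before left it, along the tool's axes as they then stand; what a row does not reach is not made up. A row lasts 1/12 s, in which the tool goes at most 41.7 mm and 7.16 degrees, less where a joint would pass 70% of its speed; a pose out of reach is approached as far as the arm can. A call with a gripper value outside its range is refused whole. The fingers move at their own pace and stop on an object; "squeeze" is the grip in N (left out, the last holds). Time passes only in rows, so rows that do not move let the fingers close. It gives the time, the measured TCP pose, the force and the opening at its end, in the units of the state.
- readout.observe(): the state, without advancing time (a new reading comes with each control period).
- eyes.get_image(name): name is "scene" or "top"; returns the picture (420x560x3 uint8, red, green, blue); there is no depth.
- eyes.camera_model(name): a dict with "mtx" (3x3 intrinsics, pixels), "view" (4x4, takes a point from world to camera coordinates). Camera axes: x right, y up, looking along -z (the intrinsics and any distortion apply to the point x, -y, -z); pixel columns grow to the right and rows downward; lengths in m; the calibration is good to about 2 mm. A picture is of the moment at which its call begins. camera_model takes no time and is no camera call.
- env.close_job(): hands the job in, once; it reports no verdict.
The state is a dict: "time_s": time; "q": joint angles; "qvel": joint speeds; "joint_efforts": joint torques, N m; "position": TCP position; "tool_rot": TCP orientation; "ft_force": force on the tool from outside, world axes, zero at the start; "wrist_torque": the same for the moment, N m; "grip_width": finger opening in m.
Only numpy, scipy, OpenCV 4.12 (cv2) and the standard library are available. Lean on these libraries where they do the work, as an engineer would, in place of code of your own. Each camera call takes 0.05 s, during which the arm holds its last target. There are 200 camera calls.

## Working session

There is one attempt and no reset: what is moved stays moved. The work goes in short steps, Python scripts to look and compute and a tool call to move; the robot and the scene stay as the last step left them, time stands still between calls to the robot, and variables do not carry over. Pictures are saved under pics/ and viewed, about 8 in all and at most 12, crops included, and the job is handed in when it is done.

Besides the shell and the picture viewer there is one more tool, called after "Request:" as name(argument=value, ...), one argument or row to a line, values as JSON. arm_command: Moves the arm, as the interface text tells. Its arguments: {"type":"object","properties":{"rows":{"type":"string"},"squeeze":{"type":"number"}},"required":["rows"]}

```bash
ls; mkdir -p pics
python3 - <<'E'
from rig import readout, eyes
import cv2
print(readout.observe())
for n in("scene","top"):
    cv2.imwrite(f"pics/{n}0.png",eyes.get_image(n)[:,:,::-1]); print(eyes.camera_model(n))
E
```

```text
pics
{'time_s': 0.0, 'q': array([-8.94555027e+01,  2.18426627e+01,  7.43850513e+01,  2.39311106e-04,
        8.38572102e+01, -1.23315514e+01]), 'qvel': array([-0.19543631,  0.02851944, -0.07148413, -0.03400847,  0.02273354,
        0.05857596]), 'joint_efforts': array([ 1.54576974e-03, -4.48460841e+01, -2.31276494e+01, -1.77750126e-04,
        4.66302343e-03, -7.64100446e-05]), 'position': array([ 0.12259918, -0.53589192,  0.24769433]), 'tool_rot': array([[ 9.74854536e-01,  2.22842171e-01, -9.93299266e-06],
       [ 2.22841941e-01, -9.74853462e-01,  1.48217832e-03],
       [ 3.20608622e-04, -1.44712174e-03, -9.99998902e-01]]), 'ft_force': array([-0.13882401,  0.26316958,  0.8123393 ]), 'wrist_torque': array([ 0.01242494, -0.07420633,  0.03185625]), 'grip_width': 0.08493907614518868}
{'mtx': array([[408.09922509,   0.        , 280.41387618],
       [  0.        , 408.09922509, 208.18218372],
       [  0.        ,   0.        ,   1.        ]]), 'view': array([[ 0.41855183,  0.90818295,  0.00425382, -0.19788629],
       [-0.55754229,  0.25325004,  0.79057638,  0.3139304 ],
       [ 0.71691071, -0.33326888,  0.61234867, -1.13983683],
       [ 0.        ,  0.        ,  0.        ,  1.        ]])}
{'mtx': array([[435.05265591,   0.        , 279.2883025 ],
       [  0.        , 435.05265591, 215.40468853],
       [  0.        ,   0.        ,   1.        ]]), 'view': array([[ 0.02529477, -0.99924732,  0.02941025, -0.09939717],
       [ 0.98042244,  0.0305435 ,  0.19452234, -0.58625851],
       [-0.19527422,  0.02391407,  0.98045709, -0.76322577],
       [ 0.        ,  0.        ,  0.        ,  1.        ]])}
```

View pics/scene0.png

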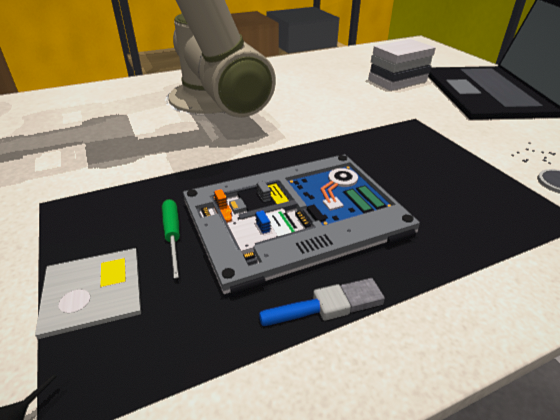

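View pics/top0.png

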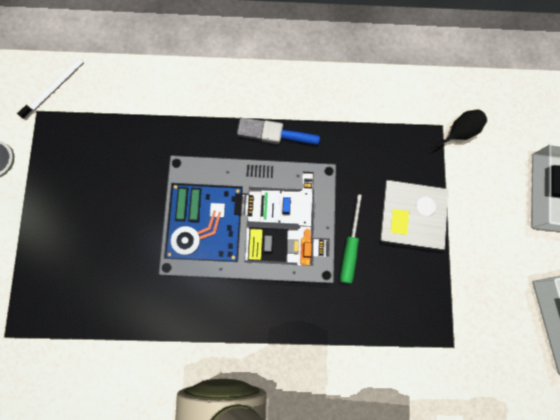

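Run:
```python
import cv2
a=cv2.imread('pics/top0.png')[145:290,150:350]; cv2.imwrite('pics/t1.png',cv2.resize(a,None,fx=4,fy=4,interpolation=2))
a=cv2.imread('pics/scene0.png')[145:295,180:425]; cv2.imwrite('pics/s1.png',cv2.resize(a,(784,480),interpolation=2))
```

```text
(no output)
```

View pics/t1.png

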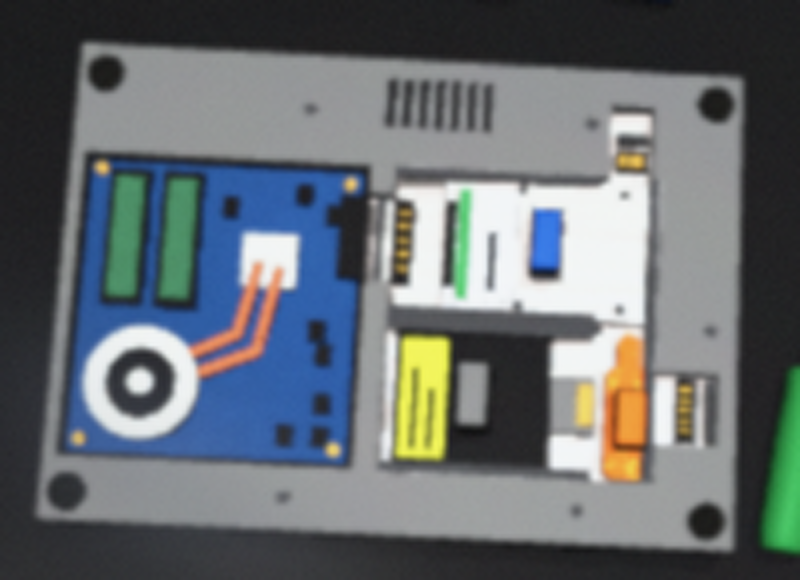

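View pics/s1.png

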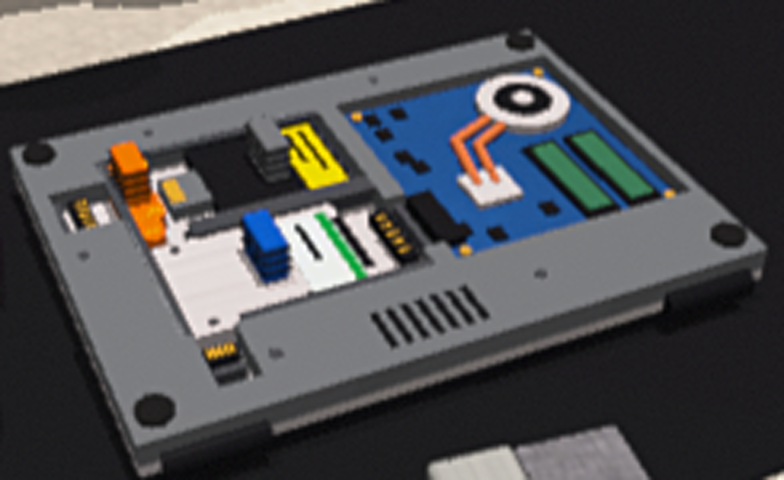

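```bash
cat > h.py <<'E'
import numpy as np, cv2
from rig import eyes
def P(n):
    m=eyes.camera_model(n); return m['mtx']@(np.diag([1,-1,-1])@m['view'][:3])
PT,PS=P('top'),P('scene')
def tri(t,s):
    X=cv2.triangulatePoints(PT,PS,np.array(t,float).reshape(2,1),np.array(s,float).reshape(2,1)); return X[:3,0]/X[3,0]
def proj(Pm,X):
    h=Pm@np.append(X,1); return h[:2]/h[2]
T=lambda p:(np.array(p)+.5)/4-.5+[150,145]
S=lambda p:(np.array(p)+.5)/3.2-.5+[180,145]
E
python3 - <<'E'
from h import *
np.set_printoptions(precision=4,suppress=True)
d=dict(A=((106,73),(729,235)),B=((716,104),(155,409)),C=((66,491),(520,41)),D=((706,521),(38,153)),
blue=((547,238),(266,230)),orange=((630,418),(128,158)),grey=((473,393),(266,133)))
X={}
for k,(t,s) in d.items():
    x=X[k]=tri(T(t),S(s)); print(k,x,proj(PT,x)-T(t),proj(PS,x)-S(s))
v=X['A']-X['B']+X['C']-X['D']; print('yaw',np.degrees(np.arctan2(-v[0],v[1])))
w=X['A']-X['C']+X['B']-X['D']; print('yaw2',np.degrees(np.arctan2(w[1],w[0])))
m=eyes.camera_model('top')['view']; print(-m[:3,:3].T@m[:3,3])
E
```

```text
A [0.6945 0.1246 0.0322] [-0.2183 -0.1584] [-0.3626  0.0769]
B [ 0.6883 -0.1796  0.033 ] [-0.0707 -0.023 ] [-0.1208  0.0055]
C [0.4873 0.1283 0.0332] [-0.1247 -0.0737] [-0.1542  0.0249]
D [ 0.4813 -0.1756  0.0334] [0.0326 0.0085] [ 0.041  -0.0006]
blue [ 0.6134 -0.0958  0.0496] [-0.1691 -0.0675] [-0.2535  0.0201]
orange [ 0.5275 -0.1375  0.0491] [0.1362 0.0429] [ 0.1809 -0.0076]
grey [ 0.5371 -0.0631  0.0498] [0.1067 0.043 ] [ 0.1425 -0.0119]
yaw -1.143677404985015
yaw2 -1.056121453590693
[ 0.4283 -0.0632  0.8653]
```

Request:
arm_command(
  rows="0.4 0 0 0 0 0 7; 0.4 0 0 0 0 0 6.97; 0.4 26.8 -25 7.2 0 0 0; 0.4 26.8 -25 7.2 0 0 0; 0.4 26.8 -25 7.2 0 0 0",
  squeeze=30,
)

```text
time_s: 0.52
position: [0.2049, -0.4616, 0.226]
tool_rot: [[1.0, -0.021, 0.0], [-0.021, -1.0, 0.001], [-0.0, -0.001, -1.0]]
ft_force: [0.5, -0.3, -0.4]
grip_width: 0.0513
```

Request:
arm_command(
  rows="0.4 26.8 -25 7.2 0 0 0; 0.4 26.8 -25 7.2 0 0 0; 0.4 26.8 -25 7.2 0 0 0; 0.4 26.8 -25 7.2 0 0 0; 0.4 26.8 -25 7.2 0 0 0",
)

```text
time_s: 0.93
position: [0.3417, -0.3387, 0.1903]
tool_rot: [[1.0, -0.019, -0.0], [-0.019, -1.0, 0.0], [-0.0, -0.0, -1.0]]
ft_force: [0.6, -0.5, -0.5]
grip_width: 0.0514
```

Request:
arm_command(
  rows="0.4 26.8 -25 7.2 0 0 0; 0.4 26.8 -25 7.2 0 0 0; 0.4 26.8 -25 7.2 0 0 0; 0.4 26.8 -25 7.2 0 0 0; 0.4 26.8 -25 7.2 0 0 0",
)

```text
time_s: 1.35
position: [0.4781, -0.2162, 0.1542]
tool_rot: [[1.0, -0.019, -0.0], [-0.019, -1.0, 0.0], [-0.0, -0.0, -1.0]]
ft_force: [-0.0, -0.6, 0.1]
grip_width: 0.051
```

Request:
arm_command(
  rows="0.4 26.8 -25 7.2 0 0 0; 0.4 26.8 -25 7.2 0 0 0; 0.4 26.8 -25 7.2 0 0 0; 0.4 26.8 -25 7.2 0 0 0; 0.4 26.8 -25 7.2 0 0 0",
)

```text
time_s: 1.77
position: [0.6145, -0.0938, 0.118]
tool_rot: [[1.0, -0.019, -0.001], [-0.019, -1.0, 0.0], [-0.001, -0.0, -1.0]]
ft_force: [0.5, -0.6, 0.0]
grip_width: 0.051
```

Request:
arm_command(
  rows="0.4 0 0 0 0 0 0; 0.4 0 0 0 0 0 0",
)

```text
time_s: 1.93
position: [0.6138, -0.0939, 0.1175]
tool_rot: [[1.0, -0.016, -0.002], [-0.016, -1.0, 0.001], [-0.002, -0.001, -1.0]]
ft_force: [-0.2, 0.6, 0.9]
grip_width: 0.0513
```

Request:
arm_command(
  rows="0.4 -0.4 1.9 20 0 0 0; 0.4 0 0 20 0 0 0; 0.4 0 0 16 0 0 0; 0.4 0 0 12 0 0 0; 0.4 0 0 0 0 0 0",
)

```text
time_s: 2.35
position: [0.6112, -0.098, 0.0485]
tool_rot: [[1.0, -0.02, -0.005], [-0.02, -1.0, 0.001], [-0.005, -0.001, -1.0]]
ft_force: [-0.6, -1.2, 0.1]
grip_width: 0.0511
```

Run:
```python
from h import *
for n in('top','scene'): cv2.imwrite(f'pics/{n}2.png',eyes.get_image(n)[:,:,::-1])
a=cv2.imread('pics/top2.png')[160:280,230:350]; b=cv2.imread('pics/scene2.png')[100:260,180:340]
cv2.imwrite('pics/c2.png',np.hstack([cv2.resize(a,(400,400),interpolation=2),cv2.resize(b,(400,400),interpolation=2)]))
```

```text
(no output)
```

View pics/c2.png

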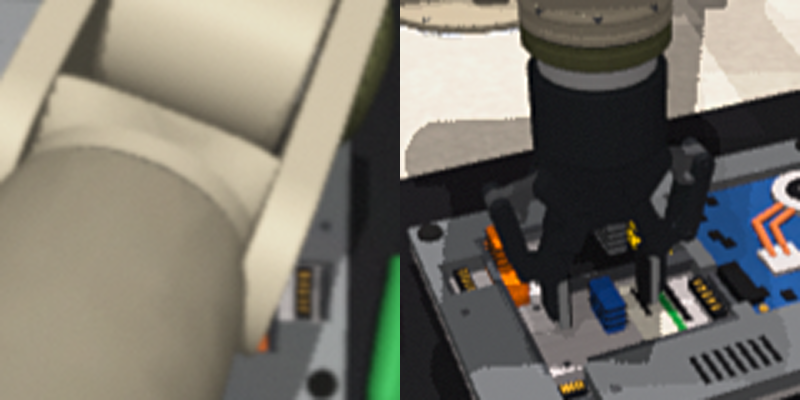

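The blue lug stands between the two open fingers (about 605,305 in the right half), nearly centred. Closing on it.

Request:
arm_command(
  rows="0.75 2 0 0 0 0 0; 0.85 0 0 0 0 0 0; 1 0 0 0 0 0 0; 1 0 0 0 0 0 0; 1 0 0 0 0 0 0",
  squeeze=30,
)

```text
time_s: 2.87
position: [0.6154, -0.0976, 0.0517]
tool_rot: [[1.0, -0.019, 0.002], [-0.019, -1.0, -0.001], [0.002, 0.001, -1.0]]
ft_force: [-1.5, -0.5, 6.3]
grip_width: 0.0128
```

Request:
arm_command(
  rows="1 0 0 0 0 0 0; 1 0 0 0 0 0 0",
)

```text
time_s: 3.03
position: [0.6154, -0.0976, 0.0517]
tool_rot: [[1.0, -0.019, 0.002], [-0.019, -1.0, -0.001], [0.002, 0.001, -1.0]]
ft_force: [-1.5, 0.2, 6.3]
grip_width: 0.0134
```

Request:
arm_command(
  rows="1 0 -1.5 -1.5 0 0 0; 1 0 -1.5 0 0 0 0; 1 0 -1.5 0 0 0 0; 1 0 -1.5 0 0 0 0; 1 0 0 0 0 0 0",
)

```text
time_s: 3.45
position: [0.615, -0.0908, 0.0519]
tool_rot: [[1.0, -0.019, -0.001], [-0.019, -1.0, 0.0], [-0.001, -0.0, -1.0]]
ft_force: [-0.2, 0.4, -0.8]
grip_width: 0.0134
```

Request:
arm_command(
  rows="1 0 -1.5 0 0 0 0; 1 0 -1.5 0 0 0 0; 1 0 -1 0 0 0 0; 1 0 -1 0 0 0 0; 1 0 0 0 0 0 0",
)

```text
time_s: 3.87
position: [0.6152, -0.0861, 0.0522]
tool_rot: [[1.0, -0.019, -0.0], [-0.019, -1.0, 0.0], [-0.0, -0.0, -1.0]]
ft_force: [-0.6, -0.0, -1.0]
grip_width: 0.0131
```

Request:
arm_command(
  rows="1 0 -0.7 0 0 0 0; 1 0 -0.7 0 0 0 0; 1 0 -0.6 0 0 0 0; 1 0 0 0 0 0 0",
)

```text
time_s: 4.2
position: [0.6153, -0.0842, 0.0522]
tool_rot: [[1.0, -0.019, -0.0], [-0.019, -1.0, 0.0], [-0.0, -0.0, -1.0]]
ft_force: [0.1, 0.7, -1.6]
grip_width: 0.0137
```

Request:
arm_command(
  rows="1 0 -0.7 0 0 0 0; 1 0 -0.7 0 0 0 0; 1 0 -0.6 0 0 0 0; 1 0 0 0 0 0 0",
)

```text
time_s: 4.53
position: [0.6153, -0.0822, 0.0522]
tool_rot: [[1.0, -0.019, 0.0], [-0.019, -1.0, 0.0], [0.0, -0.0, -1.0]]
ft_force: [-0.5, -0.9, -1.7]
grip_width: 0.0136
```

Request:
arm_command(
  rows="1 0 -0.7 0 0 0 0; 1 0 -0.7 0 0 0 0; 1 0 -0.6 0 0 0 0; 1 0 0 0 0 0 0",
)

```text
time_s: 4.87
position: [0.6154, -0.081, 0.0524]
tool_rot: [[1.0, -0.019, 0.0], [-0.019, -1.0, -0.001], [0.0, 0.001, -1.0]]
ft_force: [-0.9, -4.7, -0.7]
grip_width: 0.0136
```

Request:
arm_command(
  rows="1 0 -0.7 0 0 0 0; 1 0 -0.7 0 0 0 0; 1 0 0 0 0 0 0",
)

```text
time_s: 5.12
position: [0.6154, -0.0797, 0.0524]
tool_rot: [[1.0, -0.019, 0.0], [-0.019, -1.0, -0.001], [0.0, 0.001, -1.0]]
ft_force: [-1.6, -5.6, -0.3]
grip_width: 0.0135
```

Request:
arm_command(
  rows="1 0 -0.5 0 0 0 0; 1 0 -0.5 0 0 0 0; 1 0 0 0 0 0 0",
)

```text
time_s: 5.37
position: [0.6154, -0.0788, 0.0524]
tool_rot: [[1.0, -0.019, 0.0], [-0.019, -1.0, -0.002], [0.0, 0.002, -1.0]]
ft_force: [-0.7, -6.0, -1.4]
grip_width: 0.013
```

Request:
arm_command(
  rows="1 0 -0.5 0 0 0 0; 1 0 -0.3 0 0 0 0; 1 0 0 0 0 0 0",
)

```text
time_s: 5.62
position: [0.6155, -0.078, 0.0524]
tool_rot: [[1.0, -0.019, 0.0], [-0.019, -1.0, -0.002], [0.0, 0.002, -1.0]]
ft_force: [-0.9, -6.1, -1.1]
grip_width: 0.0131
```

Request:
arm_command(
  rows="1 0 -0.4 0 0 0 0; 1 0 -0.3 0 0 0 0; 1 0 0 0 0 0 0",
)

```text
time_s: 5.87
position: [0.6155, -0.0773, 0.0524]
tool_rot: [[1.0, -0.019, 0.0], [-0.019, -1.0, -0.001], [0.0, 0.001, -1.0]]
ft_force: [-0.4, -5.8, -0.6]
grip_width: 0.0132
```

Request:
arm_command(
  rows="1 0 -0.3 0 0 0 0; 1 0 -0.3 0 0 0 0; 1 0 0 0 0 0 0",
)

```text
time_s: 6.12
position: [0.6155, -0.077, 0.0524]
tool_rot: [[1.0, -0.019, 0.0], [-0.019, -1.0, -0.002], [0.0, 0.002, -1.0]]
ft_force: [-0.9, -7.1, -0.6]
grip_width: 0.0129
```

Request:
arm_command(
  rows="1 0 -0.3 0 0 0 0; 1 0 -0.3 0 0 0 0; 1 0 0 0 0 0 0",
)

```text
time_s: 6.37
position: [0.6155, -0.0769, 0.0525]
tool_rot: [[1.0, -0.019, 0.0], [-0.019, -1.0, -0.003], [0.0, 0.003, -1.0]]
ft_force: [-2.1, -10.2, -1.2]
grip_width: 0.0135
```

Request:
arm_command(
  rows="1 0 -0.4 0 0 0 0; 1 0 0 0 0 0 0; 1 0 0 0 0 0 0",
)

```text
time_s: 6.62
position: [0.6156, -0.0768, 0.0526]
tool_rot: [[1.0, -0.019, 0.0], [-0.019, -1.0, -0.003], [0.0, 0.003, -1.0]]
ft_force: [-1.7, -10.3, -0.1]
grip_width: 0.0137
```

Request:
arm_command(
  rows="1 0 -0.4 0 0 0 0; 1 0 0 0 0 0 0; 1 0 0 0 0 0 0",
)

```text
time_s: 6.87
position: [0.6156, -0.0768, 0.0526]
tool_rot: [[1.0, -0.019, 0.0], [-0.019, -1.0, -0.004], [0.001, 0.004, -1.0]]
ft_force: [-2.2, -11.9, -0.3]
grip_width: 0.0129
```

Request:
arm_command(
  rows="1 0 1 0 0 0 0; 1 0 0.7 0 0 0 0; 0.4 0 0 0 0 0 0; 0.4 0 0 0 0 0 0; 0.4 0 0 0 0 0 0",
)

```text
time_s: 7.28
position: [0.6155, -0.0757, 0.0523]
tool_rot: [[1.0, -0.019, 0.0], [-0.019, -1.0, 0.001], [0.0, -0.001, -1.0]]
ft_force: [-0.6, 0.5, -0.4]
grip_width: 0.0489
```

Request:
arm_command(
  rows="0.4 0 0 -20 0 0 0; 0.4 0 0 -25 0 0 0; 0.4 -28.4 21.3 0 0 0 0; 0.4 -28.4 21.3 0 0 0 0; 0.4 -28.4 21.3 0 0 0 0",
)

```text
time_s: 7.7
position: [0.5282, -0.1383, 0.0976]
tool_rot: [[1.0, -0.017, 0.001], [-0.017, -1.0, -0.0], [0.001, 0.0, -1.0]]
ft_force: [0.0, -1.2, -0.3]
grip_width: 0.0513
```

Request:
arm_command(
  rows="0.4 0 0 0 0 0 0; 0.4 0 0 0 0 0 0",
)

```text
time_s: 7.87
position: [0.5284, -0.139, 0.0977]
tool_rot: [[1.0, -0.021, 0.0], [-0.021, -1.0, 0.0], [0.0, -0.0, -1.0]]
ft_force: [0.1, 0.5, 0.6]
grip_width: 0.0515
```

Request:
arm_command(
  rows="0.4 0 0 16 0 0 0; 0.4 0 0 16 0 0 0; 0.4 0 0 11 0 0 0; 0.4 0 0 0 0 0 0",
)

```text
time_s: 8.2
position: [0.529, -0.1373, 0.0523]
tool_rot: [[1.0, -0.018, -0.003], [-0.018, -1.0, 0.002], [-0.003, -0.002, -1.0]]
ft_force: [0.6, 0.9, 0.1]
grip_width: 0.0513
```

Run:
```python
from h import *
for n in('top','scene'): cv2.imwrite(f'pics/{n}3.png',eyes.get_image(n)[:,:,::-1])
a=cv2.imread('pics/top3.png')[160:280,230:350]; b=cv2.imread('pics/scene3.png')[140:270,180:340]
cv2.imwrite('pics/c3.png',np.hstack([cv2.resize(a,(300,488),interpolation=2),cv2.resize(b,(500,406),interpolation=2)[:488] if 0 else cv2.copyMakeBorder(cv2.resize(b,(500,406),interpolation=2),0,82,0,0,0)]))
```

```text
(no output)
```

View pics/c3.png

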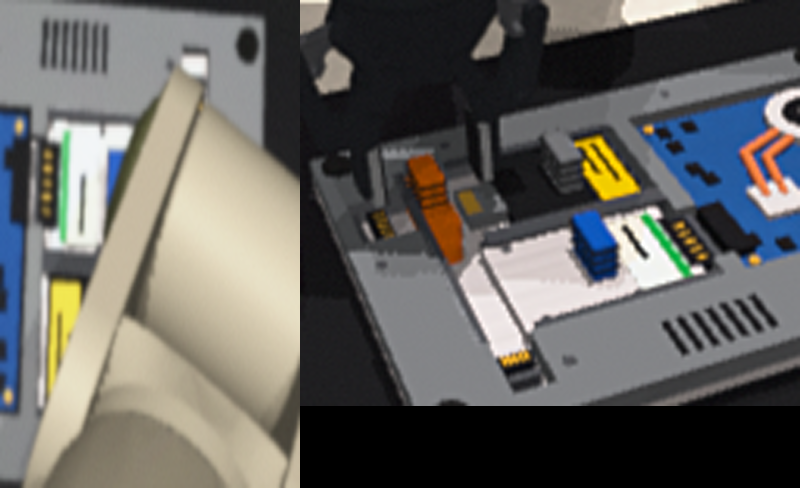

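The right half shows the drive against the connector (rear edge around 510,290), the lock track clear, and the orange lug (425,185) midway between the fingers (375 and 485).

Request:
arm_command(
  rows="0.75 0 0 0 0 0 0; 0.85 0 0 -1 0 0 0; 1 0 0 -1 0 0 0; 1 0 0 0 0 0 0; 1 0 0 0 0 0 0",
  squeeze=40,
)

```text
time_s: 8.72
position: [0.5295, -0.1384, 0.0572]
tool_rot: [[1.0, -0.019, 0.002], [-0.019, -1.0, -0.0], [0.002, 0.0, -1.0]]
ft_force: [0.2, 1.0, 5.7]
grip_width: 0.013
```

Request:
arm_command(
  rows="1 2 0 0 0 0 0; 1 3 0 0 0 0 0; 1 3 0 0 0 0 0; 1 2 0 0 0 0 0; 1 0 0 0 0 0 0",
)

```text
time_s: 9.13
position: [0.5388, -0.1386, 0.0572]
tool_rot: [[1.0, -0.019, -0.001], [-0.019, -1.0, -0.0], [-0.001, 0.0, -1.0]]
ft_force: [-4.7, 0.8, 9.7]
grip_width: 0.0128
```

Request:
arm_command(
  rows="1 3 0 -1.5 0 0 0; 1 4 0 -0.5 0 0 0; 1 4 0 0 0 0 0; 1 4 0 0 0 0 0; 1 4 0 0 0 0 0",
)

```text
time_s: 9.55
position: [0.5586, -0.139, 0.0581]
tool_rot: [[1.0, -0.019, 0.0], [-0.019, -1.0, 0.0], [0.0, -0.0, -1.0]]
ft_force: [0.3, 0.0, -0.7]
grip_width: 0.0126
```

Request:
arm_command(
  rows="1 4 0 0 0 0 0; 1 4 0 0 0 0 0; 1 4 0 0 0 0 0; 1 4 0 0 0 0 0; 1 4 0 0 0 0 0",
)

```text
time_s: 9.97
position: [0.5784, -0.1393, 0.0582]
tool_rot: [[1.0, -0.019, -0.0], [-0.019, -1.0, 0.0], [-0.0, 0.0, -1.0]]
ft_force: [0.3, -0.6, 0.1]
grip_width: 0.0129
```

Request:
arm_command(
  rows="1 4 0 0 0 0 0; 1 4 0 0 0 0 0; 1 4 0 0 0 0 0; 1 4 0 0 0 0 0; 1 3 0 0 0 0 0",
)

```text
time_s: 10.38
position: [0.5975, -0.1397, 0.0582]
tool_rot: [[1.0, -0.019, 0.0], [-0.019, -1.0, -0.0], [0.0, 0.0, -1.0]]
ft_force: [-0.0, 0.2, -0.4]
grip_width: 0.0129
```

Request:
arm_command(
  rows="1 1.5 0 0 0 0 0; 1 1.5 0 0 0 0 0; 1 1.5 0 0 0 0 0; 1 1.5 0 0 0 0 0; 1 0 0 0 0 0 0",
)

```text
time_s: 10.8
position: [0.6032, -0.1398, 0.0583]
tool_rot: [[1.0, -0.019, 0.0], [-0.019, -1.0, -0.0], [0.0, 0.0, -1.0]]
ft_force: [-0.3, -0.2, -0.6]
grip_width: 0.013
```

Request:
arm_command(
  rows="1 0.7 0 0 0 0 0; 1 0.7 0 0 0 0 0; 1 0.6 0 0 0 0 0; 1 0 0 0 0 0 0",
)

```text
time_s: 11.13
position: [0.6051, -0.1398, 0.0582]
tool_rot: [[1.0, -0.019, 0.0], [-0.019, -1.0, 0.0], [0.0, -0.0, -1.0]]
ft_force: [-0.5, 0.3, -1.5]
grip_width: 0.0127
```

Request:
arm_command(
  rows="1 0.7 0 0 0 0 0; 1 0.7 0 0 0 0 0; 1 0.6 0 0 0 0 0; 1 0 0 0 0 0 0",
)

```text
time_s: 11.47
position: [0.6071, -0.1399, 0.0582]
tool_rot: [[1.0, -0.019, 0.0], [-0.019, -1.0, -0.0], [0.0, 0.0, -1.0]]
ft_force: [0.5, -0.4, -1.6]
grip_width: 0.013
```

Request:
arm_command(
  rows="1 0.7 0 0 0 0 0; 1 0.7 0 0 0 0 0; 1 0.6 0 0 0 0 0; 1 0 0 0 0 0 0",
)

```text
time_s: 11.8
position: [0.6091, -0.1399, 0.0582]
tool_rot: [[1.0, -0.019, 0.0], [-0.019, -1.0, -0.0], [0.0, 0.0, -1.0]]
ft_force: [0.1, 0.8, -1.2]
grip_width: 0.0128
```

Request:
arm_command(
  rows="1 0.7 0 0 0 0 0; 1 0.7 0 0 0 0 0; 1 0.6 0 0 0 0 0; 1 0 0 0 0 0 0",
)

```text
time_s: 12.13
position: [0.6111, -0.14, 0.0582]
tool_rot: [[1.0, -0.019, 0.0], [-0.019, -1.0, -0.0], [0.0, 0.0, -1.0]]
ft_force: [0.0, -0.1, -0.8]
grip_width: 0.0127
```

Request:
arm_command(
  rows="1 0.7 0 0 0 0 0; 1 0.7 0 0 0 0 0; 1 0.6 0 0 0 0 0; 1 0 0 0 0 0 0",
)

```text
time_s: 12.47
position: [0.613, -0.14, 0.0582]
tool_rot: [[1.0, -0.019, -0.0], [-0.019, -1.0, 0.0], [-0.0, -0.0, -1.0]]
ft_force: [-0.4, 0.0, -0.5]
grip_width: 0.0128
```

Request:
arm_command(
  rows="1 0.7 0 0 0 0 0; 1 0.7 0 0 0 0 0; 1 0.6 0 0 0 0 0; 1 0 0 0 0 0 0",
)

```text
time_s: 12.8
position: [0.6141, -0.14, 0.0582]
tool_rot: [[1.0, -0.019, -0.003], [-0.019, -1.0, 0.0], [-0.003, -0.0, -1.0]]
ft_force: [-5.6, -0.5, 2.9]
grip_width: 0.0126
```

Request:
arm_command(
  rows="1 0.6 0 0 0 0 0; 1 0.6 0 0 0 0 0; 1 0 0 0 0 0 0",
)

```text
time_s: 13.05
position: [0.6153, -0.14, 0.0582]
tool_rot: [[1.0, -0.019, -0.003], [-0.019, -1.0, 0.0], [-0.003, -0.0, -1.0]]
ft_force: [-4.2, 0.6, 3.3]
grip_width: 0.0129
```

Request:
arm_command(
  rows="1 0.5 0 0 0 0 0; 1 0.5 0 0 0 0 0; 1 0 0 0 0 0 0",
)

```text
time_s: 13.3
position: [0.6163, -0.14, 0.0582]
tool_rot: [[1.0, -0.019, -0.003], [-0.019, -1.0, 0.0], [-0.003, -0.0, -1.0]]
ft_force: [-6.2, 0.1, 2.2]
grip_width: 0.013
```

Request:
arm_command(
  rows="1 0.3 0 0 0 0 0; 1 0.3 0 0 0 0 0; 1 0 0 0 0 0 0",
)

```text
time_s: 13.55
position: [0.6169, -0.1401, 0.0582]
tool_rot: [[1.0, -0.019, -0.003], [-0.019, -1.0, 0.0], [-0.003, -0.0, -1.0]]
ft_force: [-6.3, -1.2, 2.4]
grip_width: 0.0127
```

Request:
arm_command(
  rows="1 0.3 0 0 0 0 0; 1 0.3 0 0 0 0 0; 1 0 0 0 0 0 0",
)

```text
time_s: 13.8
position: [0.6174, -0.1401, 0.0582]
tool_rot: [[1.0, -0.019, -0.003], [-0.019, -1.0, 0.0], [-0.003, -0.0, -1.0]]
ft_force: [-6.6, -0.0, 2.7]
grip_width: 0.0129
```

Request:
arm_command(
  rows="1 0.3 0 0 0 0 0; 1 0.3 0 0 0 0 0; 1 0 0 0 0 0 0",
)

```text
time_s: 14.05
position: [0.6175, -0.14, 0.0582]
tool_rot: [[1.0, -0.019, -0.004], [-0.019, -1.0, 0.0], [-0.004, -0.0, -1.0]]
ft_force: [-8.3, -0.7, 4.2]
grip_width: 0.0125
```

Request:
arm_command(
  rows="1 0.4 0 0 0 0 0; 1 0 0 0 0 0 0; 1 0 0 0 0 0 0",
)

```text
time_s: 14.3
position: [0.6176, -0.1401, 0.0582]
tool_rot: [[1.0, -0.019, -0.005], [-0.019, -1.0, 0.001], [-0.005, -0.001, -1.0]]
ft_force: [-10.3, -0.4, 5.6]
grip_width: 0.013
```

Request:
arm_command(
  rows="1 0.4 0 0 0 0 0; 1 0 0 0 0 0 0; 1 0 0 0 0 0 0",
)

```text
time_s: 14.55
position: [0.6176, -0.14, 0.0581]
tool_rot: [[1.0, -0.019, -0.006], [-0.019, -1.0, 0.001], [-0.006, -0.001, -1.0]]
ft_force: [-12.0, -0.8, 5.8]
grip_width: 0.0128
```

Request:
arm_command(
  rows="1 -1 0 0 0 0 0; 1 -0.8 0 0 0 0 0; 0.4 0 0 0 0 0 0; 0.4 0 0 0 0 0 0; 0.4 0 0 0 0 0 0",
)

```text
time_s: 14.97
position: [0.6185, -0.1401, 0.0583]
tool_rot: [[1.0, -0.019, 0.001], [-0.019, -1.0, -0.0], [0.001, 0.0, -1.0]]
ft_force: [-0.1, 0.7, -0.5]
grip_width: 0.0483
```

Request:
arm_command(
  rows="0.4 0 0 -20 0 0 0; 0.4 0 0 -22 0 0 0; 0.4 -26.6 -24.7 0 0 0 0; 0.4 -26.6 -24.7 0 0 0 0; 0.4 -26.6 -24.7 0 0 0 0",
)

```text
time_s: 15.38
position: [0.5389, -0.0638, 0.1004]
tool_rot: [[1.0, -0.02, 0.001], [-0.02, -1.0, -0.0], [0.001, 0.0, -1.0]]
ft_force: [0.9, 0.4, -0.1]
grip_width: 0.0511
```

Request:
arm_command(
  rows="0.4 0 0 0 0 0 0; 0.4 0 0 0 0 0 0",
)

```text
time_s: 15.55
position: [0.5392, -0.0634, 0.1007]
tool_rot: [[1.0, -0.017, 0.0], [-0.017, -1.0, -0.0], [0.0, 0.0, -1.0]]
ft_force: [1.4, 0.5, 0.7]
grip_width: 0.0514
```

Descend and check.

Request:
arm_command(
  rows="0.4 -1.5 0.5 18 0 0 0; 0.4 0 0 18 0 0 0; 0.4 0 0 11 0 0 0; 0.4 0 0 0 0 0 0",
)

```text
time_s: 15.88
position: [0.5383, -0.0655, 0.0512]
tool_rot: [[1.0, -0.02, -0.002], [-0.02, -1.0, 0.001], [-0.002, -0.001, -1.0]]
ft_force: [-0.4, 1.1, -0.1]
grip_width: 0.0513
```

Run:
```python
from h import *
b=eyes.get_image('scene')[140:270,180:340,::-1]
cv2.imwrite('pics/c4.png',cv2.resize(b,(720,585),interpolation=2))
```

```text
(no output)
```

View pics/c4.png

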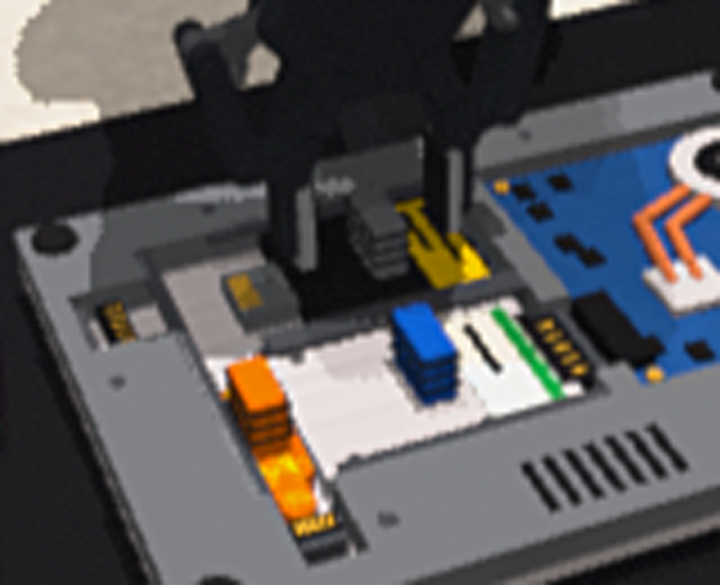

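The lock bolt is at its switch (315,530), the drive still home, and the grey lug (378,235) stands between the fingers (300 and 455).

Request:
arm_command(
  rows="0.75 0 0 0 0 0 0; 0.85 0 0 -1 0 0 0; 1 0 0 -1.5 0 0 0; 1 0 0 -1.5 0 0 0; 1 0 0 0 0 0 0",
)

```text
time_s: 16.35
position: [0.5383, -0.065, 0.0578]
tool_rot: [[1.0, -0.019, 0.001], [-0.019, -1.0, -0.0], [0.001, 0.0, -1.0]]
ft_force: [-0.1, -0.1, -2.5]
grip_width: 0.0127
```

Request:
arm_command(
  rows="1 0 1 0 0 0 0; 1 0 2 0 0 0 0; 1 0 2 0 0 0 0; 1 0 2 0 0 0 0; 1 0 0 0 0 0 0",
)

```text
time_s: 16.77
position: [0.538, -0.0724, 0.0572]
tool_rot: [[1.0, -0.019, -0.0], [-0.019, -1.0, -0.0], [-0.0, 0.0, -1.0]]
ft_force: [-0.4, -0.1, -2.7]
grip_width: 0.0126
```

Request:
arm_command(
  rows="1 0 3 0.7 0 0 0; 1 0 3 0 0 0 0; 1 0 4 0 0 0 0; 1 0 4 0 0 0 0; 1 0 2 0 0 0 0",
)

```text
time_s: 17.18
position: [0.5379, -0.0885, 0.0568]
tool_rot: [[1.0, -0.019, 0.001], [-0.019, -1.0, 0.0], [0.001, -0.0, -1.0]]
ft_force: [1.2, 3.2, 4.7]
grip_width: 0.0126
```

Request:
arm_command(
  rows="1 0 0.7 0 0 0 0; 1 0 0.7 0 0 0 0; 1 0 0.6 0 0 0 0; 1 0 0 0 0 0 0",
)

```text
time_s: 17.52
position: [0.5378, -0.0899, 0.0568]
tool_rot: [[1.0, -0.019, 0.001], [-0.019, -1.0, -0.0], [0.001, 0.0, -1.0]]
ft_force: [-0.0, 4.4, 4.7]
grip_width: 0.0124
```

Request:
arm_command(
  rows="1 0 0.7 0 0 0 0; 1 0 0.7 0 0 0 0; 1 0 0.6 0 0 0 0; 1 0 0 0 0 0 0",
)

```text
time_s: 17.85
position: [0.5377, -0.0918, 0.0567]
tool_rot: [[1.0, -0.019, 0.0], [-0.019, -1.0, 0.0], [0.0, -0.0, -1.0]]
ft_force: [-0.1, 3.7, 5.1]
grip_width: 0.0126
```

Request:
arm_command(
  rows="1 0 0.7 0 0 0 0; 1 0 0.7 0 0 0 0; 1 0 0.6 0 0 0 0; 1 0 0 0 0 0 0",
)

```text
time_s: 18.18
position: [0.5377, -0.0938, 0.0568]
tool_rot: [[1.0, -0.019, 0.0], [-0.019, -1.0, 0.0], [0.0, -0.0, -1.0]]
ft_force: [-0.3, 4.4, 4.5]
grip_width: 0.0127
```

Request:
arm_command(
  rows="1 0 0.5 -0.4 0 0 0; 1 0 0.5 0 0 0 0; 1 0 0.5 0 0 0 0; 1 0 0 0 0 0 0",
)

```text
time_s: 18.52
position: [0.5375, -0.0956, 0.0568]
tool_rot: [[1.0, -0.019, -0.0], [-0.019, -1.0, -0.0], [-0.0, 0.0, -1.0]]
ft_force: [-0.2, 1.4, -0.1]
grip_width: 0.0125
```

Request:
arm_command(
  rows="1 0 0.7 0 0 0 0; 1 0 0.7 0 0 0 0; 1 0 0.6 0 0 0 0; 1 0 0 0 0 0 0",
)

```text
time_s: 18.85
position: [0.5374, -0.0977, 0.0568]
tool_rot: [[1.0, -0.019, -0.0], [-0.019, -1.0, -0.0], [-0.0, 0.0, -1.0]]
ft_force: [-0.1, -0.1, -0.8]
grip_width: 0.0127
```

Request:
arm_command(
  rows="1 0 0.7 0 0 0 0; 1 0 0.7 0 0 0 0; 1 0 0.6 0 0 0 0; 1 0 0 0 0 0 0",
)

```text
time_s: 19.18
position: [0.5374, -0.0997, 0.0568]
tool_rot: [[1.0, -0.019, -0.0], [-0.019, -1.0, -0.0], [-0.0, 0.0, -1.0]]
ft_force: [0.3, 0.1, -2.3]
grip_width: 0.0124
```

Request:
arm_command(
  rows="1 0 0.7 0 0 0 0; 1 0 0.7 0 0 0 0; 1 0 0.6 0 0 0 0; 1 0 0 0 0 0 0",
)

```text
time_s: 19.52
position: [0.5374, -0.1016, 0.0569]
tool_rot: [[1.0, -0.019, -0.0], [-0.019, -1.0, -0.0], [-0.0, 0.0, -1.0]]
ft_force: [-0.2, -0.5, -2.4]
grip_width: 0.0127
```

Request:
arm_command(
  rows="1 0 0.7 0.1 0 0 0; 1 0 0.7 0 0 0 0; 1 0 0.6 0 0 0 0; 1 0 0 0 0 0 0",
)

```text
time_s: 19.85
position: [0.5374, -0.1028, 0.0569]
tool_rot: [[1.0, -0.019, 0.0], [-0.019, -1.0, 0.001], [0.0, -0.001, -1.0]]
ft_force: [0.6, 4.7, -0.9]
grip_width: 0.0128
```

Request:
arm_command(
  rows="1 0 0.7 0 0 0 0; 1 0 0.7 0 0 0 0; 1 0 0.6 0 0 0 0; 1 0 0 0 0 0 0",
)

```text
time_s: 20.18
position: [0.5373, -0.1046, 0.0569]
tool_rot: [[1.0, -0.019, -0.0], [-0.019, -1.0, 0.002], [-0.0, -0.002, -1.0]]
ft_force: [1.5, 6.2, 0.5]
grip_width: 0.0125
```

Request:
arm_command(
  rows="1 0 0.4 0 0 0 0; 1 0 0.4 0 0 0 0; 1 0 0 0 0 0 0",
)

```text
time_s: 20.43
position: [0.5374, -0.1054, 0.0569]
tool_rot: [[1.0, -0.019, 0.0], [-0.019, -1.0, 0.002], [0.0, -0.002, -1.0]]
ft_force: [0.7, 5.8, -0.4]
grip_width: 0.0127
```

Request:
arm_command(
  rows="1 0 0.3 0 0 0 0; 1 0 0.3 0 0 0 0; 1 0 0 0 0 0 0",
)

```text
time_s: 20.68
position: [0.5373, -0.106, 0.0569]
tool_rot: [[1.0, -0.019, 0.0], [-0.019, -1.0, 0.002], [0.0, -0.002, -1.0]]
ft_force: [-0.8, 5.7, 0.5]
grip_width: 0.013
```

Request:
arm_command(
  rows="1 0 0.3 0 0 0 0; 1 0 0.3 0 0 0 0; 1 0 0 0 0 0 0",
)

```text
time_s: 20.93
position: [0.5373, -0.1066, 0.0569]
tool_rot: [[1.0, -0.019, 0.0], [-0.019, -1.0, 0.002], [-0.0, -0.002, -1.0]]
ft_force: [0.7, 5.1, -0.6]
grip_width: 0.0127
```

Request:
arm_command(
  rows="1 0 0.3 0 0 0 0; 1 0 0.3 0 0 0 0; 1 0 0 0 0 0 0",
)

```text
time_s: 21.18
position: [0.5373, -0.1066, 0.0569]
tool_rot: [[1.0, -0.019, -0.0], [-0.019, -1.0, 0.003], [-0.0, -0.003, -1.0]]
ft_force: [0.6, 10.2, 0.7]
grip_width: 0.0126
```

Request:
arm_command(
  rows="1 0 0.3 0 0 0 0; 1 0 0.3 0 0 0 0; 1 0 0 0 0 0 0",
)

```text
time_s: 21.43
position: [0.5373, -0.1067, 0.057]
tool_rot: [[1.0, -0.019, -0.0], [-0.019, -1.0, 0.003], [-0.0, -0.003, -1.0]]
ft_force: [1.9, 12.2, 1.6]
grip_width: 0.0124
```

Request:
arm_command(
  rows="1 0 0.4 0 0 0 0; 1 0 0 0 0 0 0; 1 0 0 0 0 0 0",
)

```text
time_s: 21.68
position: [0.5372, -0.1068, 0.057]
tool_rot: [[1.0, -0.019, -0.0], [-0.019, -1.0, 0.004], [-0.0, -0.004, -1.0]]
ft_force: [1.5, 12.7, 2.2]
grip_width: 0.0129
```

Request:
arm_command(
  rows="1 0 -1 0 0 0 0; 1 0 -0.7 0 0 0 0; 0.4 0 0 0 0 0 0; 0.4 0 0 0 0 0 0; 0.4 0 0 0 0 0 0",
)

```text
time_s: 22.1
position: [0.5375, -0.1078, 0.057]
tool_rot: [[1.0, -0.019, 0.0], [-0.019, -1.0, -0.001], [0.0, 0.001, -1.0]]
ft_force: [-0.2, -0.3, 0.0]
grip_width: 0.0484
```

Request:
arm_command(
  rows="0.4 0 0 -20 0 0 0; 0.4 0 0 -30 0 0 0; 0.4 0 0 -35 0 0 0; 0.4 -10 35 -10 0 0 0; 0.4 -10 38 0 0 0 0",
)

```text
time_s: 22.52
position: [0.5171, -0.1802, 0.1554]
tool_rot: [[1.0, -0.015, 0.006], [-0.015, -1.0, -0.004], [0.006, 0.004, -1.0]]
ft_force: [1.0, 0.6, -0.2]
grip_width: 0.0514
```

Request:
arm_command(
  rows="0.4 -10 38 0 0 0 0; 0.4 -10 38 0 0 0 0; 0.4 -10 38 0 0 0 0; 0.4 -10 38 0 0 0 0; 0.4 0 0 0 0 0 0",
)

```text
time_s: 22.93
position: [0.471, -0.3377, 0.1518]
tool_rot: [[1.0, -0.025, 0.0], [-0.025, -1.0, -0.003], [0.0, 0.003, -1.0]]
ft_force: [-0.1, 0.7, 0.9]
grip_width: 0.051
```

Run:
```python
from h import *
a=eyes.get_image('top')[150:285,230:350,::-1]; b=eyes.get_image('scene')[150:285,180:340,::-1]
cv2.imwrite('pics/c5.png',np.hstack([cv2.resize(a,None,fx=2.8,fy=2.8,interpolation=2),cv2.resize(b,None,fx=2.8,fy=2.8,interpolation=2)]))
```

```text
(no output)
```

View pics/c5.png

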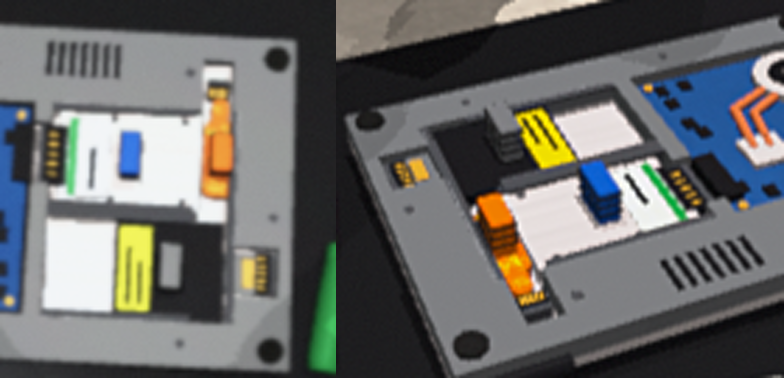

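The drive is against its connector (55,155), the lock bolt is at its switch (218,95), and the battery tongue is in its socket (255,270). All three are seated and the arm is clear, so I'm handing in.

```bash
python3 -c "
from rig import env; print(env.close_job())"
```

```text
the job is handed in; nothing more can be done
None
```

The service bay is closed up and the job is handed in. I slid the drive, then the lock, then the battery home by their grip lugs, one at a time and without lifting them out of their tracks. The hand-in reported no verdict.

| Part | Contacts gave way at | Highest force at the solid stop |
|---|---|---|
| Drive | about 6 N | 11.9 N |
| Lock | about 6 N | 12.0 N |
| Battery | about 6 N | 12.7 N |

- **Seating:** each part moved about 4 mm through the contact resistance. At the end, pushing further raised the force while the part stayed still. These forces are wrist readings taken after each short push.
- **Last check:** the final pictures from both cameras show the drive at its connector, the lock bolt at its switch and the battery tongue in its socket. The arm was clear of everything. It never went near the screwdriver, brush or optical drive.
- **Time:** about 23 s of the 58 s allowed.
- **Disagreements:**
  - The camera measurements put the lug positions 1–2 mm off where the gripper closed on them, and the lug tops about 2 mm lower than the text says.
  - Closing the gripper pressed the drive and lock down with about 6 N, rising to about 10 N on the lock before I raised the tool.
  - While sliding the battery I was at first pulling up on it with about 2.7 N, then pressing down with about 5 N, and corrected both on the way.

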